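# Find the hidden catch of the coin till by feel and press it

### The job

Open the coin till: somewhere along the grey strip in the groove on its top a flush catch is hidden, which looks like the rest of the strip. Feel along the strip with a fingertip until a spot gives way, and press the catch fully home so that the coin drawer pops out at the front, then take the hand away. Pick nothing up, and leave the things on and around the till where they are.

Things in the scene. Friction and masses are not known exactly. Their poses are not given: they have to be found in the camera images.
- till: blue coin till fixed to the table, 190 (x) x 304 (y) x 60 mm high, steel face plate on top, plain grey drawer front without a handle on its -x side. Origin at the centre of its underside, z up. The plate has one groove along the till's y, 130 mm long and 56 mm wide (x), 3 mm deep, its middle at x = +40 mm, y = 0. The groove's floor is a grey strip, 57 mm above the table.
- groove (a point): middle of the groove's floor (not the catch), on the grey strip, 57 mm above the table; axes as the till's. The catch is a rectangle of this strip, same colour, flush, 50 mm across the groove and 42 mm long along it, centred across the groove; its centre lies anywhere up to 42 mm either way of this point along the till's y. The strip round it is rigid.
- catch (a joint): how far the hidden catch is pressed down, in m: 0 flush, 0.007 fully home. It gives way straight down at about 3 N (up to about 8 N when pushed briskly), has no spring, stays where it is left and stops hard at 7 mm. A fingertip that also bears on the rigid strip beside the catch cannot press it: feel again a little further along.
- coin_drawer (a joint): how far the coin drawer has come out of the front (-x side) of the till, in m: 0 shut, 0.028 out. It is geared to the catch and moves 4 mm for each mm that the catch goes in; it stays out.
- dip_cup_0: small open white dip cup, 67 mm across, 33 mm high, standing loose on the left front of the till's top; origin at the centre of its underside. To be left alone.
- peg_a: purple clothes peg, 15 x 72 x 12 mm, lying loose on the right front of the till's top; origin under its centre. To be left alone.
- chilli_jar: round jar with a steel lid, 70 mm across, 112 mm high, loose at the back left; origin at the centre of its underside. To be left alone.
- salt_shaker: glass shaker with a steel cap, 44 mm across, 90 mm high, loose on the table beside the till at its left; origin at the centre of its underside. To be left alone.

How it is judged (in metres and radians):
At the end, for the whole second after the job is handed in: the catch is pressed in by at least 5.5 of its 7 mm and the coin drawer stands out by at least 21 of 28 mm (value of joint catch above 0.0055 m and value of joint coin_drawer above 0.021 m); the robot touches nothing.
It fails at once if the dip cup or the clothes peg on the till is lifted, carried or shoved more than 25 mm (distance of any of dip_cup_0, peg_a from where it was at the start of the episode above 0.025 m).
It fails at once if the jar or the shaker beside the till is lifted, carried or shoved more than 25 mm (distance of any of chilli_jar, salt_shaker from where it was at the start of the episode above 0.025 m).
It also fails if it takes over 58 s, if anything falls off the work surface, if the arm or the gripper's body presses on something with over 40 N, if the wrist force passes 120 N, or if a joint passes its speed limit or range.

### The arm

A 6-joint arm with a two-finger parallel gripper is mounted at the origin on the work surface; the furniture and walls round the work are solid. World frame = base frame: x ahead of the robot, y to its left, z up, the work surface at z = 0. Lengths are in mm, angles in rad, forces in N, time in s.
With the tool pointing down it reaches from about 350 to 875 mm from the base axis. Payload 4.2 kg.
Tool frame: the origin (TCP) lies at the very end of the fingers, on their centre line; the grasp point (between the pads) lies arm.hold_point_z behind it (arm.hold_point_z is the distance from the TCP to the grasp point, in mm); y points along the fingers, x is the direction in which the jaws open and shut, and the axes are right-handed (so a half turn about y gives the same grasp; the last joint's range is limited). The gripper opens to 85 mm and grips with 20 to 120 N. Pads are 22 mm wide; open, the fingers measure 114 mm over their backs; the gripper's body (76 mm by 85 mm) begins 54 mm behind the grasp point. The pads swing forward as they close: fully open they stand 13 mm farther back than shut.
Start: joints at [1.45, 0.385, 0.008, 0, -1.194, -0.259], TCP at [231.676, 580.453, 231.312] pointing down, gripper open.
Joint ranges: [-3.14, 3.14], [-1.21, 2.06], [-1.07, 1.41], [-3.16, 2.05], [-2.99, -0.16], [-3.1, 3.1]. Speed limits (rad/s): [2.79, 2.79, 3.14, 3.14, 3.14, 3.14].

### API

Orientations are given as a unit quaternion [x, y, z, w].
In Python, from bench import arm gives the robot as it stands.
- The arm moves only by the shell command python3 -m creep 'ROWS'. ROWS is JSON, a list of rows, each a list of 3 entries, a list of its own where there are three numbers: the shift along the world's x, y, z in mm, then the turn, a rotation vector about the world's x, y, z in rad, then the gripper command: -1 is shut, 1 is fully open, values between are in proportion. In form: [[[dx, dy, dz], [wx, wy, wz], jaw], ...]. A call has 1 to 12 rows; each row is the pose to reach, as a shift and turn from the pose commanded when the call began; what a row does not reach only later rows make up. A row lasts 1/12 s, in which the tool goes at most 41.7 mm and 7.16 degrees, less where a joint would pass 70% of its speed; a pose out of reach is approached as far as the arm can. A call with a gripper value outside its range is refused whole. The fingers move at their own pace and stop on an object; the grip force is fixed at half the most. Time passes only in rows, so rows that repeat a pose let the fingers close. It gives the time, the measured TCP pose, the force and the opening at its end, in the units of the state.
- arm.read_state(): the state, without advancing time (a new reading comes with each control period).
- arm.get_image(name): name is "scene" or "side" or "wrist"; returns (picture, depth): 420x560x3 uint8, red, green, blue; 420x560 float32, mm along the optical axis (not along the pixel's ray), 0 where there is no reading.
- arm.camera_params(name): a dict with "camera_matrix" (3x3 intrinsics, pixels), "k1" (the pictures are not rectified: a ray, as slopes to the right and down, at radius r is drawn at 1 + k1 r^2 times it, then the intrinsics apply), "extrinsics" (4x4, takes a point from world to camera coordinates); the wrist camera has in their place "T_tool_cam" (4x4, takes a point from camera to tool coordinates, whose origin is the TCP and whose axes are the tool frame's). Camera axes: x right, y down, z forward; pixel columns grow to the right and rows downward; lengths in mm; the calibration is good to about 2 mm. A picture is of the moment at which its call begins: read the wrist's pose just before it. camera_params takes no time and is no camera call.
- arm.job_done(): hands the job in, once; it reports no verdict.
The state is a dict: "clock": time; "joints": joint angles; "joint_vel": joint speeds; "joint_efforts": joint torques, N m; "position": TCP position; "ee_rot": TCP orientation; "contact_force": force on the tool from outside, world axes, zero at the start; "wrist_torque": the same for the moment, N m; "gripper_width": finger opening in mm.
Only numpy, scipy, OpenCV 4.12 (cv2) and the standard library are available. Lean on these libraries where they do the work, as an engineer would, in place of code of your own. Each camera call takes 0.05 s, during which the arm holds its last target.

## Working session

There is one attempt and no reset: what is moved stays moved. The work goes in short steps, Python scripts to look and compute and a shell command to move; the robot and the scene stay as the last step left them, time stands still between calls to the robot, and variables do not carry over. Pictures are saved under pics/ and viewed, and the job is handed in when it is done.

```bash
mkdir -p pics; python3 - <<'E'
from bench import arm
import cv2
print(arm.read_state())
for n in ["scene","side","wrist"]:
    im,d=arm.get_image(n); cv2.imwrite(f"pics/{n}0.png",im[:,:,::-1]); print(n,arm.camera_params(n))
print(arm.hold_point_z)
E
```

```text
{'clock': 0.0, 'joints': array([ 1.44959862e+00,  3.85580170e-01,  6.64828347e-03, -4.78358700e-04,
       -1.19401159e+00, -2.58585748e-01]), 'joint_vel': array([ 0.00055897,  0.00304672, -0.00094   , -0.00036533,  0.0004215 ,
        0.00041832]), 'joint_efforts': array([-1.68535394e-04, -3.92291451e+01,  1.88410914e+01,  4.18622777e+00,
       -4.56587411e-03, -3.45821611e-06]), 'position': array([231.48043164, 579.93504956, 230.21918487]), 'ee_rot': array([ 0.39720135, -0.58495417,  0.58589237, -0.39596696]), 'contact_force': array([-0.02003564,  0.18202191,  0.5763635 ]), 'wrist_torque': array([-0.00611506, -0.00017597,  0.01562305]), 'gripper_width': 85.27318292813392}
scene {'camera_matrix': array([[463.33223775,   0.        , 280.10347891],
       [  0.        , 463.33223775, 206.56775141],
       [  0.        ,   0.        ,   1.        ]]), 'k1': 0.04873411301484812, 'extrinsics': array([[ 8.26102883e-01, -5.63493468e-01,  5.39800024e-03,
        -2.87472653e+02],
       [-3.21106787e-01, -4.78583357e-01, -8.17219923e-01,
         3.04596102e+02],
       [ 4.63081482e-01,  
[... 591 characters left out ...]
-01,
         1.04258159e+03],
       [ 0.00000000e+00,  0.00000000e+00,  0.00000000e+00,
         1.00000000e+00]])}
wrist {'camera_matrix': array([[341.85993039,   0.        , 276.7687575 ],
       [  0.        , 341.85993039, 211.93796685],
       [  0.        ,   0.        ,   1.        ]]), 'k1': -0.011127472035690965, 'T_tool_cam': array([[ 9.99999451e-01,  9.85685376e-04,  3.56110444e-04,
         8.81510688e-02],
       [-8.40114311e-05, -2.63302204e-01,  9.64713399e-01,
        -1.41692628e+02],
       [ 1.04466855e-03, -9.64712899e-01, -2.63301977e-01,
         6.71806369e+01],
       [ 0.00000000e+00,  0.00000000e+00,  0.00000000e+00,
         1.00000000e+00]])}
18.700000000000003
```

View pics/scene0.png

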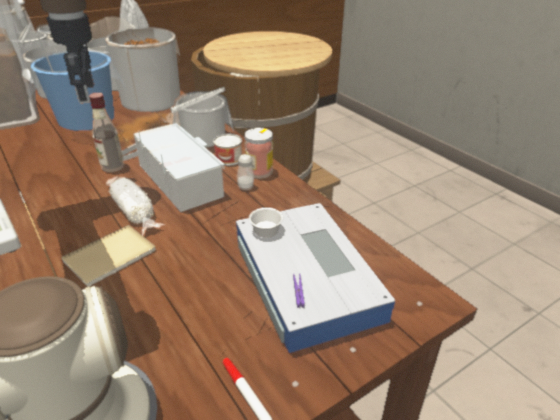

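View pics/side0.png

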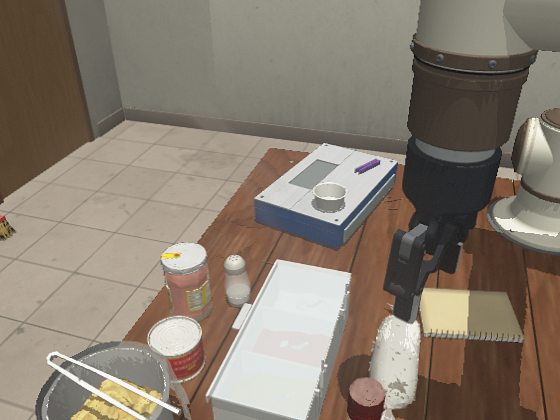

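View pics/wrist0.png

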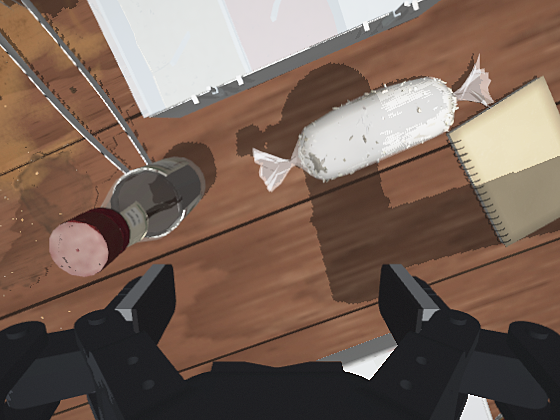

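The scene view shows the till with its groove centred near (328,252), the cup at (266,222), the peg at (299,290), the shaker at (246,172) and the jar at (259,153). The till also shows in the side view at (325,190). Next I'll measure positions.

```bash
cat > h.py <<'E'
import numpy as np,cv2
from bench import arm
def ray(n,uv):
    p=arm.camera_params(n);K=p["camera_matrix"];E=p["extrinsics"]
    q=cv2.undistortPoints(np.array(uv,float).reshape(-1,1,2),K,np.array([p["k1"],0,0,0.])).reshape(-1,2)
    d=np.c_[q,np.ones(len(q))]@E[:3,:3]; o=-E[:3,:3].T@E[:3,3]
    return o,d
def onz(n,uv,z):
    o,d=ray(n,uv); return o+d*((z-o[2])/d[:,2])[:,None]
E
python3 - <<'E'
import cv2
a=cv2.imread('pics/scene0.png')[190:350,225:400]; cv2.imwrite('pics/sc.png',cv2.resize(a,None,fx=4,fy=3.75*4/3.75*0.92,interpolation=cv2.INTER_CUBIC))
a=cv2.imread('pics/side0.png')[135:255,245:410]; cv2.imwrite('pics/si.png',cv2.resize(a,None,fx=4,fy=4,interpolation=cv2.INTER_CUBIC))
E
```

```text
(no output)
```

View pics/sc.png

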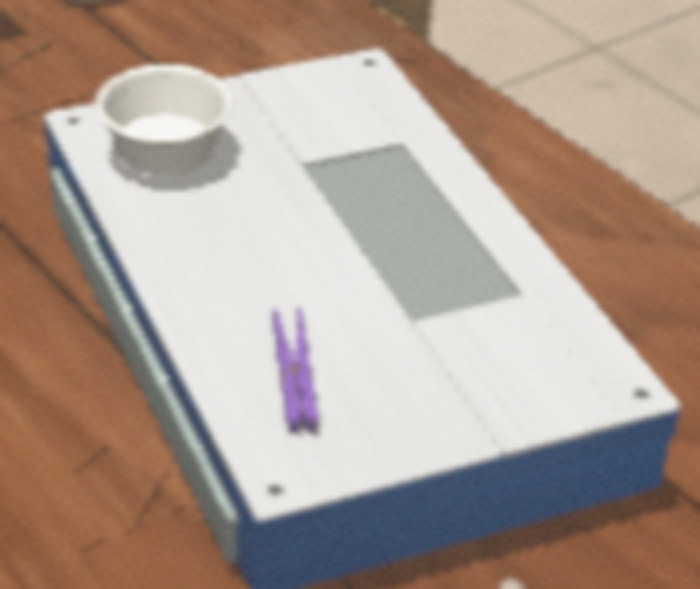

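View pics/si.png

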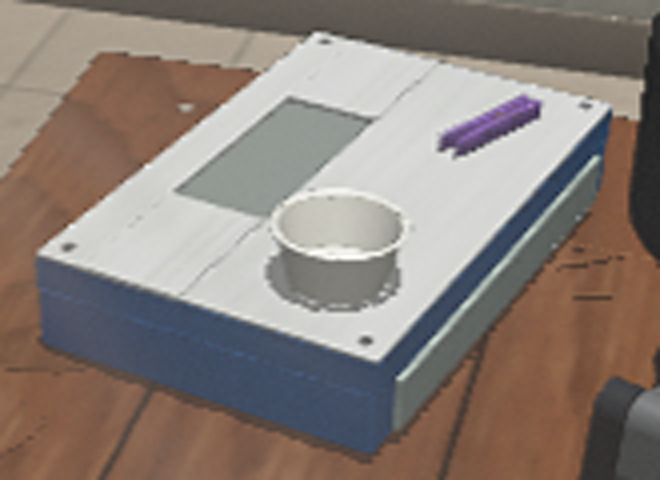

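```bash
python3 - <<'E'
from h import *
s=lambda L:[(225+x/4-.4,190+y/3.68-.4) for x,y in L]
t=lambda L:[(245+x/4-.4,135+y/4-.4) for x,y in L]
for n,f,g,p in [("scene",s,[(304,163),(403,144),(521,293),(416,319)],[(45,118),(382,48),(678,407),(256,520)]),
 ("side",t,[(290,98),(380,118),(267,215),(176,189)],[(320,32),(611,108),(380,362),(37,255)])]:
    for q in (g,p):
        w=onz(n,f(q),60); print(n,w.round(1).tolist(),w.mean(0).round(1)); 
        print([round(float(np.linalg.norm(w[i]-w[i-1])),1) for i in range(4)],[round(float(np.degrees(np.arctan2(*(w[i]-w[i-1])[1::-1]))),1) for i in range(4)])
print(onz("scene",s([(165,100)]),93),onz("scene",s([(297,372)]),72))
print(onz("side",t([(340,222)]),93),onz("side",t([(490,125)]),72))
print("jar",onz("scene",[(259,136)],112),"salt",onz("scene",[(246,160)],90))
E
```

```text
scene [[469.1, 105.9, 60.0], [520.4, 91.5, 60.0], [489.8, -30.8, 60.0], [438.9, -18.6, 60.0]] [479.6  37.   60. ]
[128.1, 53.3, 126.1, 52.3] [76.4, -15.7, -104.0, 166.5]
scene [[382.6, 212.5, 60.0], [569.0, 170.1, 60.0], [493.5, -123.5, 60.0], [310.4, -78.0, 60.0]] [438.9  45.3  60. ]
[299.4, 191.2, 303.1, 188.7] [76.0, -12.8, -104.4, 166.0]
side [[488.2, -32.6, 60.0], [433.8, -23.1, 60.0], [467.0, 100.8, 60.0], [519.8, 88.2, 60.0]] [477.2  33.3  60. ]
[124.9, 55.2, 128.3, 54.3] [-104.7, 170.1, 75.0, -13.5]
side [[492.3, -124.5, 60.0], [311.2, -73.4, 60.0], [383.2, 216.7, 60.0], [566.9, 172.9, 60.0]] [438.4  47.9  60. ]
[306.6, 188.2, 298.9, 188.8] [-104.1, 164.3, 76.1, -13.4]
[[418.95887822 154.64257475  93.        ]] [[367.15256287 -26.86487323  72.        ]]
[[418.1269498  152.84575863  93.        ]] [[370.56028724  -9.34187791  72.        ]]
jar [[574.70067432 426.67626962 112.        ]] salt [[505.08236255 374.792353    90.        ]]
```

```bash
python3 - <<'E'
from h import *
from scipy.spatial.transform import Rotation as R
s=arm.read_state(); r=R.from_quat(s["ee_rot"]); M=r.as_matrix(); print(M.round(3))
print("yaw of tool x",np.degrees(np.arctan2(M[1,0],M[0,0])),"tool z",np.degrees(np.arctan2(M[1,2],M[0,2])), s["joints"][5])
for yaw in (-14,166):
  a=np.radians(yaw); x=np.array([np.cos(a),np.sin(a),0]);y=np.array([0,0,-1.]);z=np.cross(x,y)
  T=np.c_[x,y,z]; print(yaw,(R.from_matrix(T)*r.inv()).as_rotvec().round(3))
E
```

```text
[[-0.371 -0.     0.929]
 [-0.929 -0.002 -0.371]
 [ 0.002 -1.     0.   ]]
yaw of tool x -111.76741965543981 tool z -21.767405597424926 -0.25859657517216617
-14 [2.000e-03 1.000e-03 1.706e+00]
166 [ 1.000e-03 -2.000e-03 -1.435e+00]
```

```bash
python3 -m creep '[[[245.5,-544.5,0],[0,0,-1.435],-1],[[245.5,-544.5,0],[0,0,-1.435],-1],[[245.5,-544.5,0],[0,0,-1.435],-1],[[245.5,-544.5,0],[0,0,-1.435],-1],[[245.5,-544.5,0],[0,0,-1.435],-1],[[245.5,-544.5,0],[0,0,-1.435],-1],[[245.5,-544.5,0],[0,0,-1.435],-1],[[245.5,-544.5,0],[0,0,-1.435],-1],[[245.5,-544.5,0],[0,0,-1.435],-1],[[245.5,-544.5,0],[0,0,-1.435],-1],[[245.5,-544.5,0],[0,0,-1.435],-1],[[245.5,-544.5,0],[0,0,-1.435],-1]]'
```

```text
clock: 1.15
position: [437.3, 122.7, 231.5]
ee_rot: [0.088, 0.702, -0.702, -0.088]
contact_force: [1.1, 0.9, 0.4]
gripper_width: -0.4
```

```bash
python3 -m creep '[[[20,-44,0],[0,0,0],-1],[[39.5,-87,0],[0,0,0],-1],[[39.5,-87,-40],[0,0,0],-1],[[39.5,-87,-80],[0,0,0],-1],[[39.5,-87,-110],[0,0,0],-1],[[39.5,-87,-131],[0,0,0],-1],[[39.5,-87,-131],[0,0,0],-1],[[39.5,-87,-131],[0,0,0],-1]]'
python3 - <<'E'
from h import *
from scipy.spatial.transform import Rotation as R
s=arm.read_state(); M=R.from_quat(s["ee_rot"]).as_matrix(); print(M.round(3),s["position"],s["contact_force"],s["joints"])
for n in ("scene","wrist"):
    im,d=arm.get_image(n); cv2.imwrite(f"pics/{n}1.png",im[:,:,::-1])
E
```

```text
clock: 1.82
position: [476.3, 37.3, 99.8]
ee_rot: [-0.085, -0.701, 0.702, 0.087]
contact_force: [1.1, 0.3, 1.3]
gripper_width: 0.0
[[-0.97  -0.002 -0.241]
 [ 0.241 -0.001 -0.97 ]
 [ 0.002 -1.     0.002]] [476.34799432  37.31820606  99.77977783] [1.09694962 0.2767659  1.27143242] [ 4.19430150e-01  2.86558411e-01 -5.21852938e-01  5.06852989e-04
 -7.65033024e-01 -6.63508951e-01]
```

View pics/scene1.png

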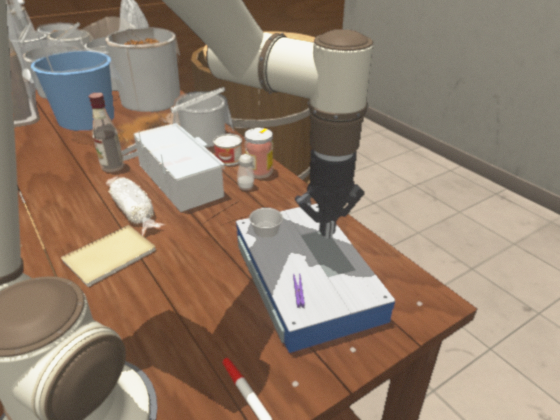

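View pics/wrist1.png

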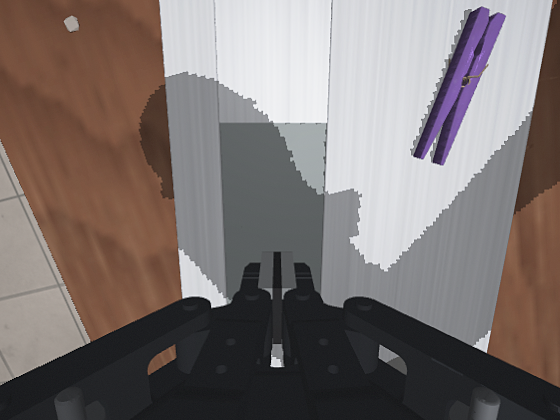

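The tip is over the groove, centred across it, with the jaw axis along the till's x. First probe is at the middle.

```bash
python3 -m creep '[[[0,0,-25],[0,0,0],-1],[[0,0,-37],[0,0,0],-1],[[0,0,-40],[0,0,0],-1],[[0,0,-42],[0,0,0],-1],[[0,0,-43.5],[0,0,0],-1],[[0,0,-45],[0,0,0],-1],[[0,0,-45],[0,0,0],-1]]'
```

```text
clock: 2.5
position: [477.9, 38.1, 56.9]
ee_rot: [0.087, 0.702, -0.701, -0.085]
contact_force: [0.0, 1.8, 4.6]
gripper_width: -0.1
```

```bash
python3 -m creep '[[[0,0,-1],[0,0,0],-1],[[0,0,-2],[0,0,0],-1],[[0,0,-3],[0,0,0],-1],[[0,0,-3],[0,0,0],-1]]'
```

```text
clock: 2.83
position: [478.1, 38.1, 56.2]
ee_rot: [0.087, 0.702, -0.702, -0.084]
contact_force: [-7.2, 0.9, 22.5]
gripper_width: 0.2
```

Rigid here (22 N at z≈56). Trying +16 mm along till y.

```bash
python3 -m creep '[[[0,0,8],[0,0,0],-1],[[3.9,15.5,8],[0,0,0],-1],[[3.9,15.5,8],[0,0,0],-1],[[3.9,15.5,4],[0,0,0],-1],[[3.9,15.5,2.5],[0,0,0],-1],[[3.9,15.5,1],[0,0,0],-1],[[3.9,15.5,0],[0,0,0],-1],[[3.9,15.5,0],[0,0,0],-1]]'
```

```text
clock: 3.5
position: [480.7, 53.0, 52.1]
ee_rot: [-0.086, -0.702, 0.702, 0.086]
contact_force: [0.7, 0.9, 1.8]
gripper_width: -0.2
```

It gave way (z 52.1 mm at low force). Pressing home.

```bash
python3 -m creep '[[[0,0,-1],[0,0,0],-1],[[0,0,-2],[0,0,0],-1],[[0,0,-3],[0,0,0],-1],[[0,0,-4],[0,0,0],-1],[[0,0,-5],[0,0,0],-1],[[0,0,-5],[0,0,0],-1]]'
```

```text
clock: 4.0
position: [480.9, 53.0, 50.0]
ee_rot: [-0.086, -0.702, 0.702, 0.085]
contact_force: [-6.5, 1.0, 23.7]
gripper_width: -0.5
```

At the hard stop: z 50.0 mm, which is 7 mm down, at 24 N. Lifting straight up and away.

```bash
python3 -m creep '[[[0,0,10],[0,0,0],-1],[[0,0,40],[0,0,0],-1],[[0,0,80],[0,0,0],-1],[[0,0,120],[0,0,0],-1],[[0,0,160],[0,0,0],-1],[[0,0,180],[0,0,0],-1],[[0,0,180],[0,0,0],-1],[[0,0,180],[0,0,0],-1],[[0,0,180],[0,0,0],-1]]'
python3 - <<'E'
from h import *
out=[]
for n in ("scene","side"):
    im,d=arm.get_image(n); out.append(cv2.cvtColor(im,cv2.COLOR_RGB2BGR))
a=cv2.resize(out[0][190:350,225:400],(400,366),interpolation=3);b=cv2.resize(out[1][135:255,245:410],(400,291),interpolation=3)
c=np.zeros((366,800,3),np.uint8);c[:,:400]=a;c[:291,400:]=b;cv2.imwrite("pics/end.png",c)
E
```

```text
clock: 4.75
position: [479.3, 52.7, 225.8]
ee_rot: [-0.085, -0.701, 0.702, 0.087]
contact_force: [-0.7, -0.5, -1.3]
gripper_width: 0.1
```

View pics/end.png

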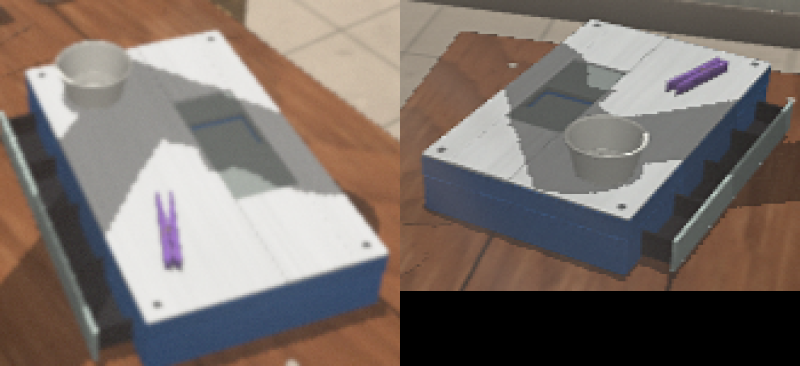

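The drawer stands out at the front: its front panel runs from (5,115) to (95,355) in the left view. The sunken catch shows at (225,125). The cup (92,72) and the peg (168,235) are where they were, and the arm is clear. Handing in.

```bash
python3 -c "
from bench import arm
print(arm.job_done())"
```

```text
the job is handed in; nothing more can be done
None
```

The coin drawer is open and I handed the job in at about 5 s on the clock, well inside the 58 s limit.

- **Finding the catch:** The first touch, at the middle of the groove with the fingers shut, was rigid (22 N at z ≈ 56 mm). The second, 16 mm further along the till's +y, gave way at about 2 N.
- **Pressing it home:** I pressed until it stopped hard at z = 50.0 mm (24 N), which is the full 7 mm. Then I lifted the hand straight up to z ≈ 226 mm.
- **Last checks:** The final pictures show the drawer out at the front, the catch sunk in the groove, and the cup and peg apparently where they were. The wrist force is back to about zero.
- **Not checked:** I didn't look at the jar and shaker in the last close-ups. The hand made no contact on its way over the table at z ≈ 231 mm. I read the catch depth from the fingertip height and judged the drawer opening by eye, because the joint values can't be read directly.

No check failed or disagreed.

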